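Put the can capacitors on leakage test

ROBOT

A 6-joint arm with a two-finger parallel gripper is mounted at the origin on the work surface. World frame = base frame: x ahead of the robot, y to its left, z up, the work surface at z = 0. Lengths are in m, angles in rad, forces in N, time in s.
With the tool pointing down it reaches from about 0.25 to 0.725 m from the base axis. Payload 4 kg.
Tool frame: the origin (TCP) lies midway between the tips of the shut fingers; the grasp point (between the pads) lies grip_point_offset behind it (grip_point_offset is the distance from the TCP to the grasp point, in m); z points along the fingers, y is the line along which they close (so a half turn about z gives the same grasp; the last joint's range is limited). The gripper opens to 85 mm and grips with 20 to 120 N. Pads are 22 mm wide; open, the fingers measure 114 mm over their backs; the gripper's body (76 mm by 85 mm) begins 54 mm behind the grasp point. The pads swing forward as they close: fully open they stand 13 mm farther back than shut.
Start: joints at [1.145, 0.241, 0.005, 1.335, 0, 1.571], TCP at [0.207, 0.455, 0.231] pointing down, gripper open.
Joint ranges: [-2.72, 2.72], [-1.05, 1.87], [-1.09, 1.28], [-1.99, 2.15], [-1.42, 1.44], [-3.14, 3.14]. Speed limits (rad/s): [2.79, 2.79, 3.14, 3.14, 3.14, 3.14].

INTERFACE

Orientations are given as a unit quaternion [x, y, z, w].
In Python, from workcell import * gives the robot as it stands. The module is installed in compiled form; this text tells all that it offers.
- The arm moves only by the tool arm_command, never from a script. Its arguments are lists of equal length, an entry for each row: "slide": the shift along the tool's x, y, z in cm, a list of three; "spin": the turn about the tool's z in degrees. A call has exactly 5 rows; each row is the pose to reach, as a shift and turn from the pose commanded when the call began, along the tool's axes at that moment; what a row does not reach only later rows make up. A row lasts 1/8 s, in which the tool goes at most 62.5 mm and 10.7 degrees, less where a joint would pass 70% of its speed; a pose out of reach is approached as far as the arm can. A call with a gripper value outside its range is refused whole. "jaw" is the finger opening in cm, from 0 to 8.54, set as the call begins (left out, the last holds). The fingers move at their own pace and stop on an object; the grip force is fixed at half the most. Time passes only in rows, so rows that repeat a pose let the fingers close, or fill a call up. It gives the time, the measured TCP pose, the force, the opening and the grip force at its end, in the units of the state.
- get_obs(): the state, without advancing time (a new reading comes with each control period).
- camera(name): name is "side" or "top"; returns a dict with "pixels" (420x560x3 uint8, red, green, blue), "range_z" (420x560 float32, m along the optical axis (not along the pixel's ray), 0 where there is no reading), "intrinsics" (3x3 intrinsics, pixels), "k1" (the pictures are not rectified: a ray, as slopes to the right and down, at radius r is drawn at 1 + k1 r^2 times it, then the intrinsics apply), "rvec" (rotation vector, rad) and "tvec" (3), from world to camera coordinates, as OpenCV has them. Camera axes: x right, y down, z forward; pixel columns grow to the right and rows downward; lengths in m; the calibration is good to about 2 mm. A picture is of the moment at which its call begins.
- job_done(): hands the job in; it is judged then, once.
Trained networks look in a picture, given as the dict that the camera call returned (one of the last four; its "shot" number tells which), for a name from the list of things; names that differ only in an ending like _2 or _b are one class to them, and where a whole thing is asked for, a point or a joint stands for the part that bears it (a point fixed in the world has none). Each returns a list of dicts, best first, with "confidence" (0 to 1); they miss things now and then, are a little off and sometimes report something else, mostly with a low value. They report only what shows in the picture. A call takes as long as a camera call. They do not tell look-alikes from the thing itself.
- recognise(picture, thing): "centre" ([column, row] in pixels, amid what is visible of it).
- landmark_of(picture, thing): "centre" ([column, row] in pixels: a listed point, or the origin of a listed thing).
The state is a dict: "clock": time; "joint_pos": joint angles; "joint_vel": joint speeds; "tau": joint torques, N m; "eef_pos": TCP position; "tool_rot": TCP orientation; "ft_force": force on the tool from outside, world axes, zero at the start; "ft_torque": the same for the moment, N m; "grip_width": finger opening in m; "grasp_force": force on a finger pad.
Only numpy, scipy, OpenCV 4.12 (cv2) and the standard library are available. Lean on these libraries where they do the work, as an engineer would, in place of code of your own. Each camera call takes 0.05 s, during which the arm holds its last target. There are 200 camera calls.

TASK

Free the cam lever and draw the test tray right out, then lift every can capacitor up over the rack's front rail and stand each upright in its own bay of the tray; leave the transformer in the rack and the parts tray, screwdriver and pliers on the bench where they are. Push the tray fully home and lock it with the lever, and only then push in the selector and turn it clockwise one position to CHARGE (two dots), letting it pop out and leaving it there for at least three seconds while the capacitors charge. Then push it in again, turn it on one position to MEASURE (three dots), let it pop out, and leave the test running.

Things in the scene. Friction and masses are not known exactly. Their poses are not given: they have to be found in the camera images.
- cap1: screw-terminal can capacitor, an upright aluminium-and-black cylinder 51 mm in diameter and 66 mm tall with two small steel terminal studs 6 mm high on top, about 0.2 kg; origin at the centre of its underside, z up along its axis. Only two or three capacitors are there in a run (None = absent); each stands in any of the rack's four places
- cap2: screw-terminal can capacitor, an upright aluminium-and-black cylinder 51 mm in diameter and 66 mm tall with two small steel terminal studs 6 mm high on top, about 0.2 kg; origin at the centre of its underside, z up along its axis. Only two or three capacitors are there in a run (None = absent); each stands in any of the rack's four places
- cap3: screw-terminal can capacitor, an upright aluminium-and-black cylinder 51 mm in diameter and 66 mm tall with two small steel terminal studs 6 mm high on top, about 0.2 kg; origin at the centre of its underside, z up along its axis. Only two or three capacitors are there in a run (None = absent); each stands in any of the rack's four places
- rack: wooden stock rack holding the capacitors, open above; board 124 mm deep (its x), 372 mm long (its y), upper face 60 mm above the bench. Steel retaining rail (8 mm bar) along the front, roughly facing the robot, at x = -56 mm, its top 26 mm above the board; back strip 30 mm high at x = +58 mm; end cheeks 46 mm above the board. Origin on the bench under its centre
- fixture: leakage-test fixture: aluminium base 345 by 316 mm, 12 mm thick, crossed by a grey contact bridge on two uprights (at x = +85 mm, beam 30 mm deep, underside 118 mm and top 140 mm above the bench). The tray slides along the fixture's x, home under the bridge. Origin on the bench under the middle of the base; x points away from the robot, y to the left
- tray (a joint): travel in m of the tray along the fixture's -x: 0 fully home under the bridge, 0.13 drawn right out to its stop; slides with about 2.5 N; stays where left. Blocked while the cam lever is locked
- tray_floor (a point): middle of the tray's bay floor, at floor level (26 mm above the bench), moves with the tray; axes as the fixture's. Three square bays 74 by 74 mm in a row, centres at y = -88, 0 and +88 mm, with 14 mm high walls and 14 mm wide dividers between them
- tray_knob (a point): grip point on the tray's pull knob, an upright black post 20 mm in diameter on the tray's front apron, 85 mm in front of the bays, from 26 to 88 mm above the bench; this point is at 72 mm. Near the bridge the gripper needs its narrow side that way (close it along the fixture's y)
- cam_lever (a joint): angle in rad of the cam lever at the left of the fixture: 0 locked (arm square out to the left, fixture's +y; starts up to 0.08), 1.57 free (arm swung clockwise seen from above, pointing along the tray to fixture's +x). Its round cam blocks the tray's front left corner; it locks only with the tray home, else the cam meets the tray's side. Stays where left; about 6 N at its post
- lever_knob (a point): grip point on the lever's upright black post, 18 mm in diameter, from 43 mm to 91 mm above the bench, 65 mm from the pivot; this point is at 74 mm. The post may turn in the fingers
- lever_pivot (a point): point on the lever's vertical pivot axis, at the height of lever_knob
- console: grey control box 130 by 120 by 55 mm with the selector in the middle of its top, in a notched steel collar 13 mm high and 66 mm across; one, two and three dots beside the three notches mark DISCHARGE, CHARGE, MEASURE. Origin on the bench under its centre
- selector (a joint): angle in rad of the selector, growing clockwise seen from above: 0 DISCHARGE (one dot; always at the start), 0.87 CHARGE (two dots, pointer to the console's +x), 1.75 MEASURE (three dots); stop at 1.80. A pin on the knob sits in a notch of the collar: it turns only while pushed in at least 6 mm, and pops out only within 0.12 rad of a position
- sel_push (a joint): how far in m the selector is pushed in (straight down): 0 out, 0.007 fully in; spring 3.5 N at the start to 8.5 N fully in
- sel_grip (a point): grip point of the selector's handle bar, on its axis, 93 mm above the bench when out. The bar is 44 mm long along this point's x (the pointer with its white line is at +x), 13 mm thick along its y, from 75 mm to 105 mm above the bench; it moves and turns with the knob
- transformer: small laminated transformer, 50 by 56 by 52 mm, in one of the rack's places (not part of the job: leave it where it is); origin at the centre of its underside
- screwdriver: black screwdriver 170 mm long (not part of the job: leave it where it is); origin at the centre of its underside
- parts_tray: small blue parts tray 110 by 85 by 30 mm (not part of the job: leave it where it is); origin at the centre of its underside
- pliers: black-handled pliers 150 mm long (not part of the job: leave it where it is); origin at the centre of its underside
Mind the look-alikes: they are no part of the job. What is shaped like the cap3 but green or pink is not meant.

How it is judged:
By the outcome, as a careful person would: the job done as asked, in the order asked, and still so for the second after the job is handed in, with the robot touching nothing.
Of cap1, cap2, cap3 only 2 to 3 are there at a start; the rules pass over those that are not, and their reading is None.
At some moment in a run one of cap1, cap2, cap3 may be knocked a few centimetres aside while the robot is not near it.
It also fails if it takes over 210 s, if anything falls off the work surface, if the arm or the gripper's body presses on something with over 40 N, if the wrist force passes 120 N, or if a joint passes its speed limit or range.

## Working session

There is one attempt and no reset: what is moved stays moved. The work goes in short steps, Python scripts to look and compute and a tool call to move; the robot and the scene stay as the last step left them, time stands still between calls to the robot, and variables do not carry over. Pictures are saved under pics/ and viewed, at most 14 in all, crops included, and the job is handed in when it is done.

Besides the shell and the picture viewer there is one more tool, called after "Request:" as name(argument=value, ...) on one line, values as JSON. arm_command: Moves the arm, as the interface text tells. Its arguments: {"type":"object","properties":{"slide":{"type":"array","items":{"type":"array","items":{"type":"number"}}},"spin":{"type":"array","items":{"type":"number"}},"jaw":{"type":"number"}},"required":["slide","spin"]}

```bash
mkdir -p pics; cat > h.py <<'E'
from workcell import *
import numpy as np, cv2
from scipy.spatial.transform import Rotation as R
def w2c(p):
    return R.from_rotvec(np.ravel(p["rvec"])).as_matrix(), np.ravel(p["tvec"])
def pt(p,c,z=None):
    """pixel -> world; z: plane height, or None to use depth"""
    K=p["intrinsics"]; k=np.array([p["k1"],0,0,0],float)
    s=cv2.undistortPoints(np.array([[c]],float),K,k)[0,0]
    M,t=w2c(p); ray=np.array([s[0],s[1],1.])
    if z is None:
        d=p["range_z"][int(round(c[1])),int(round(c[0]))]
        return M.T@(ray*d-t)
    o=-M.T@t; r=M.T@ray
    return o+r*(z-o[2])/r[2]
def px(p,X):
    M,t=w2c(p)
    return cv2.projectPoints(np.array([X],float),p["rvec"],p["tvec"],p["intrinsics"],np.array([p["k1"],0,0,0],float))[0][0,0]
def cloud(p):
    h,w=p["range_z"].shape; u,v=np.meshgrid(np.arange(w),np.arange(h))
    s=cv2.undistortPoints(np.stack([u.ravel(),v.ravel()],1)[:,None].astype(float),p["intrinsics"],np.array([p["k1"],0,0,0],float))[:,0]
    d=p["range_z"].ravel(); M,t=w2c(p)
    P=(np.c_[s,np.ones(len(s))]*d[:,None]-t)@M
    P[d==0]=np.nan
    return P.reshape(h,w,3)
def save(p,n,box=None,f=1):
    im=p["pixels"][:,:,::-1]
    if box: im=im[box[1]:box[3],box[0]:box[2]]
    if f!=1: im=cv2.resize(im,None,fx=f,fy=f,interpolation=cv2.INTER_CUBIC)
    cv2.imwrite("pics/"+n+".png",im)
E
python3 - <<'E'
from h import *
np.set_printoptions(precision=4,suppress=True)
o=get_obs(); print(o["clock"],o["eef_pos"],o["tool_rot"],o["grip_width"]); 
try: print(grip_point_offset)
except Exception as e: print(e)
t=camera("top"); s=camera("side"); save(t,"t0"); save(s,"s0")
for n in ["cap1","rack","fixture","tray_floor","tray_knob","lever_knob","lever_pivot","console","sel_grip","transformer","parts_tray","screwdriver","pliers"]:
    for nm,p in (("t",t),("s",s)):
        print(n,nm,[(np.round(q["centre"],1).tolist(),round(q["confidence"],2)) for q in landmark_of(p,n)][:6])
E
```

```text
0.0 [0.2063 0.4548 0.2304] [ 0.2113  0.9774 -0.001  -0.0002] 0.08543540897631895
0.0187
cap1 t [([445.5, 274.4], 0.95), ([403.3, 281.4], 0.9), ([361.0, 200.9], 0.76), ([429.0, 249.1], 0.74), ([383.0, 221.7], 0.65)]
cap1 s [([258.3, 330.9], 0.91), ([319.8, 267.5], 0.83), ([282.5, 369.2], 0.77), ([300.7, 347.7], 0.68), ([306.1, 287.4], 0.59)]
rack t [([356.6, 188.7], 0.96)]
rack s [([331.2, 275.9], 0.57)]
fixture t [([206.6, 185.8], 0.58)]
fixture s [([328.9, 275.0], 0.63), ([282.6, 190.3], 0.61)]
tray_floor t [([205.1, 157.4], 0.62), ([204.2, 189.9], 0.47)]
tray_floor s [([300.9, 176.1], 0.75), ([282.7, 187.5], 0.47), ([208.4, 132.6], 0.42), ([321.0, 266.2], 0.19)]
tray_knob t [([200.3, 186.8], 0.8), ([88.6, 257.7], 0.41)]
tray_knob s [([279.1, 174.3], 0.56)]
lever_knob t [([119.7, 195.7], 0.84)]
lever_knob s [([251.9, 139.1], 0.73)]
lever_pivot t [([142.7, 199.8], 0.8)]
lever_pivot s [([256.9, 151.3], 0.76)]
console t [([99.9, 253.0], 0.69)]
console s [([206.3, 156.4], 0.73)]
sel_grip t []
sel_grip s [([206.3, 133.6], 0.48)]
transformer t [([351.2, 168.6], 0.73)]
transformer s [([342.4, 252.1], 0.58), ([252.0, 288.1], 0.36)]
parts_tray t [([350.5, 264.1], 0.86)]
parts_tray s [([254.5, 290.7], 0.67)]
screwdriver t [([312.8, 239.8], 0.78)]
screwdriver s [([267.1, 257.9], 0.52)]
pliers t [([163.5, 280.2], 0.8)]
pliers s [([204.8, 185.9], 0.76)]
```

View pics/t0.png

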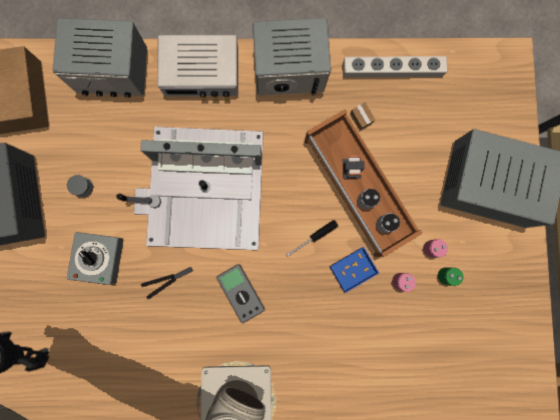

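View pics/s0.png

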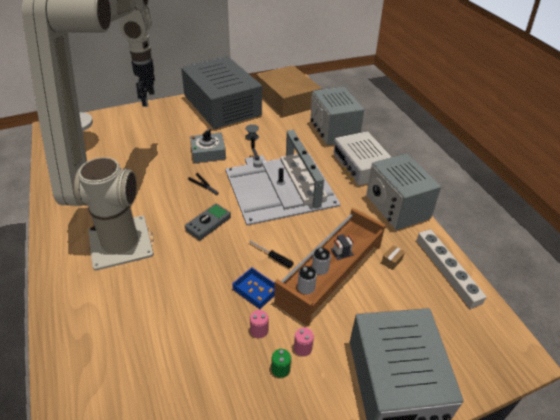

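```bash
python3 - <<'E'
from h import *
np.set_printoptions(precision=4,suppress=True)
t=camera("top")
im=t["pixels"][:,:,::-1]
a=cv2.resize(im[105:305,290:470],None,fx=2.2,fy=2.2,interpolation=cv2.INTER_CUBIC)
b=cv2.resize(im[165:285,60:165],None,fx=3.6,fy=3.6,interpolation=cv2.INTER_CUBIC)
h=max(a.shape[0],b.shape[0]); o=np.zeros((h,a.shape[1]+b.shape[1],3),np.uint8)
o[:a.shape[0],:a.shape[1]]=a;o[:b.shape[0],a.shape[1]:]=b
cv2.imwrite("pics/c0.png",o)
C=cloud(t)
for n,c,z in [("capA",(370,198),.132),("capB",(390,222),.132),("greycyl",(79,186),None),("trafo",(352,165),None),("leverknob",(121,197),.091),("traypost",(203,184),.088),("pivot",(153,201),None),("sel",(88,258),None),("bench",(300,300),None),("plate",(200,230),None),
  ("bridgeL",(148,147),None),("bridgeR",(258,151),None)]:
    print(n,pt(t,c),pt(t,c,z) if z else "")
for n in ["rack","fixture","console"]:
    q=landmark_of(t,n)[0]; print(n,q, pt(t,q["centre"],0))
E
```

```text
capA [ 0.5465 -0.3603  0.1258] [ 0.5457 -0.359   0.132 ]
capB [ 0.4825 -0.4111  0.1254] [ 0.482  -0.4094  0.132 ]
greycyl [0.5989 0.434  0.0416] 
trafo [ 0.638  -0.3175  0.1128] 
leverknob [0.5603 0.3027 0.0898] [0.5601 0.3024 0.091 ]
traypost [0.5945 0.0846 0.085 ] [0.594  0.0842 0.088 ]
pivot [0.5557 0.2306 0.036 ] 
sel [0.3984 0.3794 0.1058] 
bench [ 0.2733 -0.1791 -0.0004] 
plate [0.4745 0.1027 0.0119] 
bridgeL [0.6849 0.2209 0.1373] 
bridgeR [ 0.6713 -0.0663  0.1419] 
rack {'centre': [357.1, 187.0], 'confidence': 0.72} [ 0.5958 -0.3513  0.    ]
fixture {'centre': [207.6, 186.7], 'confidence': 0.87} [0.6006 0.0831 0.    ]
console {'centre': [99.3, 256.7], 'confidence': 0.82} [0.4028 0.3878 0.    ]
```

View pics/c0.png

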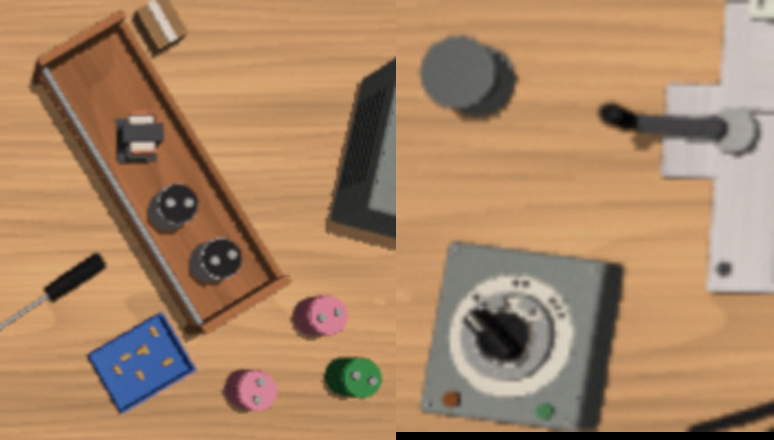

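```bash
python3 - <<'E'
from h import *
np.set_printoptions(precision=4,suppress=True)
t=camera("top"); C=cloud(t); X,Y,Z=C[...,0],C[...,1],C[...,2]
def rect(m,n):
    m=cv2.morphologyEx(m.astype(np.uint8),cv2.MORPH_OPEN,np.ones((2,2)))
    k,l,st,_=cv2.connectedComponentsWithStats(m)
    for i in range(1,k):
        if st[i,4]<15: continue
        P=C[l==i]; (c,s,a)=cv2.minAreaRect((P[:,:2]*1000).astype(np.float32))
        print(n,"n",st[i,4],"c",np.array(c),"s",np.array(s),"a",round(a,2),"mean",P.mean(0))
fx=(X>.35)&(X<.85)&(Y>-.12)&(Y<.28)
rect(fx&(Z>.128)&(Z<.15),"bridge")
rect(fx&(Z>.006)&(Z<.06)&(X<.7),"base")
rect(fx&(Z>.065)&(Z<.1)&(X<.66),"posts")
rect((X>.5)&(X<.62)&(Y>.25)&(Y<.35)&(Z>.07)&(Z<.1),"lever")
rk=(X>.35)&(X<.85)&(Y<-.12)&(Y>-.6)
rect(rk&(Z>.115)&(Z<.14),"caps")
rect(rk&(Z>.045)&(Z<.14),"rackall")
rect(rk&(Z>.078)&(Z<.11),"rack upper")
co=(X>.3)&(X<.5)&(Y>.28)&(Y<.5)
rect(co&(Z>.045)&(Z<.062),"console")
rect(co&(Z>.062)&(Z<.075),"collar")
rect(co&(Z>.09)&(Z<.12),"bar")
for n in ["tray_knob","lever_knob","lever_pivot","sel_grip","tray_floor"]:
    z=dict(tray_knob=.072,lever_knob=.074,lever_pivot=.074,sel_grip=.093,tray_floor=.026)[n]
    print(n,[(pt(t,q["centre"],z),round(q["confidence"],2)) for q in landmark_of(t,n)])
E
```

```text
bridge n 1436 c [668.217   79.0695] s [ 55.2823 317.4018] a 6.57 mean [nan nan nan]
base n 10451 c [597.2168  67.3861] s [365.3527 241.147 ] a 67.6 mean [nan nan nan]
base n 134 c [361.1149   5.7985] s [25.8008 60.8641] a 1.92 mean [0.3579 0.0001 0.0296]
base n 73 c [354.5905 144.257 ] s [13.2594 45.6132] a 22.61 mean [0.3562 0.1415 0.0088]
posts n 53 c [594.3702  84.6294] s [15.4272 15.7867] a 88.22 mean [0.5929 0.084  0.0792]
lever n 47 c [559.369  317.9048] s [12.5201 36.3872] a 1.74 mean [nan nan nan]
caps n 104 c [ 557.087  -592.9305] s [51.6993 17.985 ] a 8.92 mean [nan nan nan]
caps n 287 c [ 545.8022 -373.3669] s [44.7996 64.7569] a 0.62 mean [nan nan nan]
caps n 289 c [nan nan] s [0. 0.] a 0.0 mean [nan nan nan]
rackall n 6984 c [ 596.894  -368.3046] s [418.1483 152.9924] a 30.86 mean [nan nan nan]
rackall n 302 c [ 558.6553 -592.6302] s [56.6494 19.679 ] a 8.36 mean [nan nan nan]
rackall n 293 c [ 416.9874 -572.1232] s [70.0627 40.2604] a 63.96 mean [nan nan nan]
rackall n 34 c [ 352.5776 -590.0665] s [22.9399  8.2583] a 89.43 mean [ 0.3523 -0.5901  0.0644]
rack upper n 143
[... 479 characters left out ...]
r n 51 c [ 472.2882 -397.5569] s [44.2718 13.9528] a 31.84 mean [ 0.4734 -0.3943  0.0988]
console n 1599 c [394.9407 393.5549] s [115.4033 148.6189] a 74.47 mean [nan nan nan]
collar n 30 c [422.2798 398.8832] s [11.4005 17.4775] a 5.93 mean [0.4222 0.3971 0.0684]
collar n 212 c [390.7878 384.5264] s [51.5443 68.2437] a 28.62 mean [0.3877 0.3807 0.0667]
bar n 109 c [394.6324 389.4767] s [38.868  21.9908] a 40.15 mean [nan nan nan]
tray_knob [(array([ 0.4338, -0.2141,  0.072 ]), 0.56)]
lever_knob [(array([0.5673, 0.3193, 0.074 ]), 0.58)]
lever_pivot [(array([0.5504, 0.2445, 0.074 ]), 0.92)]
sel_grip [(array([0.4018, 0.3874, 0.093 ]), 0.73)]
tray_floor [(array([0.6796, 0.0891, 0.026 ]), 0.56)]
```

```bash
python3 - <<'E'
from h import *
np.set_printoptions(precision=4,suppress=True)
for nm in ("top","side"):
    t=camera(nm); P=cloud(t).reshape(-1,3); P=P[np.isfinite(P[:,0])]
    def sel(n,x,y,z,a=False):
        Q=P[(P[:,0]>x[0])&(P[:,0]<x[1])&(P[:,1]>y[0])&(P[:,1]<y[1])&(P[:,2]>z[0])&(P[:,2]<z[1])]
        if len(Q)<5: print(nm,n,len(Q)); return
        lo,hi=np.percentile(Q,[3,97],axis=0)
        s=""
        if a:
            c,_,v=np.linalg.svd(Q[:,:2]-Q[:,:2].mean(0),full_matrices=False); s=np.degrees(np.arctan2(v[0,1],v[0,0]))%180
        print(nm,n,len(Q),"mean",Q.mean(0),"mid",(lo+hi)/2,"ext",hi-lo,s)
    sel("lever",(.53,.6),(.27,.36),(.082,.096))
    sel("trayknob",(.56,.63),(.05,.12),(.08,.094))
    sel("bridge",(.63,.72),(-.1,.26),(.134,.147),True)
    sel("capA",(.50,.585),(-.39,-.32),(.121,.130)); sel("capB",(.435,.515),(-.45,-.375),(.121,.130))
    sel("bar",(.36,.44),(.35,.43),(.098,.112),True)
    sel("boxtop",(.3,.5),(.28,.47),(.051,.060),True)
    sel("collar",(.3,.5),(.28,.47),(.063,.072),True)
    sel("arm/cam",(.52,.6),(.2,.27),(.03,.06),True)
    if nm=="top":
        save(t,"c1",(125,110,285,260),4)
        g=cv2.cvtColor(t["pixels"],cv2.COLOR_RGB2GRAY)
        for n,c in (("capA",(370,198)),("capB",(390,222))):
            u,v=c; print(n,[ (i,j) for j in range(v-8,v+9) for i in range(u-8,u+9) if g[j,i]>150])
        # corner screws of base
        for n,c in dict(a=(165,133),b=(261,135),c=(152,242),d=(254,244)).items(): print(n,pt(t,c,.012))
E
```

```text
top lever 41 mean [0.5614 0.3073 0.0904] mid [0.5613 0.3075 0.0891] ext [0.0142 0.0159 0.0115] 
top trayknob 43 mean [0.5953 0.0867 0.0884] mid [0.5957 0.0872 0.088 ] ext [0.0171 0.0165 0.0104] 
top bridge 1333 mean [0.68   0.0832 0.1409] mid [0.6802 0.0844 0.1407] ext [0.0352 0.2966 0.0098] 87.18012971960151
top capA 227 mean [ 0.5477 -0.3625  0.126 ] mid [ 0.5479 -0.3625  0.1258] ext [0.0415 0.0418 0.0075] 
top capB 242 mean [ 0.4816 -0.4123  0.1256] mid [ 0.4822 -0.4124  0.1253] ext [0.0421 0.0433 0.0076] 
top bar 92 mean [0.3986 0.3866 0.1053] mid [0.3986 0.3865 0.1051] ext [0.0315 0.0295 0.01  ] 40.6454088252888
top boxtop 1487 mean [0.3997 0.3856 0.0559] mid [0.3991 0.3871 0.0557] ext [0.1244 0.1156 0.0078] 175.54048294141668
top collar 235 mean [0.3927 0.3863 0.0681] mid [0.3885 0.3912 0.0675] ext [0.0795 0.069  0.0082] 134.36782673506903
top arm/cam 175 mean [0.5583 0.2367 0.0379] mid [0.565  0.2399 0.0397] ext [0.0464 0.0528 0.0187] 108.15068542072287
capA [(367, 196), (375, 196), (376, 196), (367, 197), (368, 197), (375, 197), (376, 197)]
capB [(395, 220), (387, 222), (387,
[... 403 characters left out ...]
5 0.2966 0.0108] 87.13413806755929
side capA 153 mean [ 0.5465 -0.3682  0.1255] mid [ 0.5465 -0.3665  0.1256] ext [0.0427 0.0427 0.008 ] 
side capB 185 mean [ 0.4802 -0.4181  0.1263] mid [ 0.4812 -0.4168  0.1257] ext [0.0435 0.0441 0.0076] 
side bar 30 mean [0.3973 0.3827 0.1036] mid [0.3963 0.3825 0.1036] ext [0.0337 0.0287 0.0101] 40.99732634920818
side boxtop 395 mean [0.3953 0.3726 0.0553] mid [0.3962 0.3816 0.0554] ext [0.1259 0.1186 0.0081] 172.48678914946447
side collar 68 mean [0.3933 0.3745 0.0672] mid [0.3964 0.3814 0.0673] ext [0.0623 0.0596 0.0083] 160.8059563003109
side arm/cam 59 mean [0.556  0.2363 0.0382] mid [0.5549 0.237  0.0379] ext [0.026  0.062  0.0156] 82.52413849392359
```

View pics/c1.png

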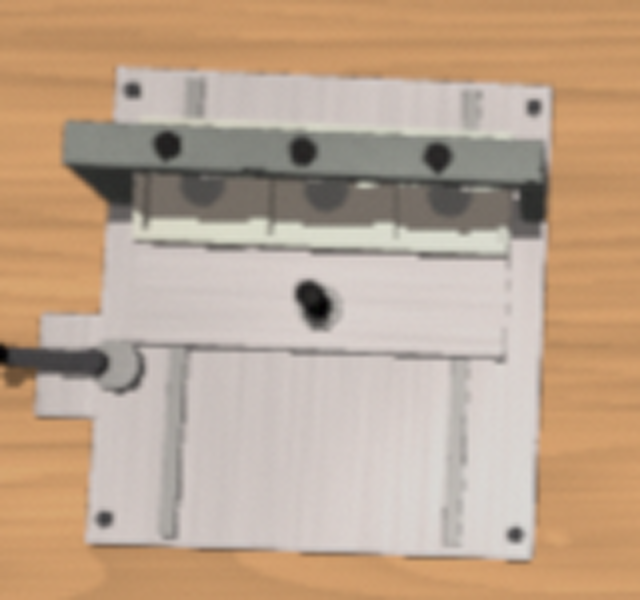

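```bash
cat >> h.py <<'E'
def psi():
    y=R.from_quat(get_obs()["tool_rot"]).apply([0,1,0]); return np.degrees(np.arctan2(y[1],y[0]))
def togo(x,y,z,ps=None):
    o=get_obs(); r=R.from_quat(o["tool_rot"]); d=r.inv().apply(np.array([x,y,z])-o["eef_pos"])*100
    s=0 if ps is None else (psi()-ps+90)%180-90
    print("slide",np.round(d,2),"spin",round(s,1),"psi",round(psi(),1),"t",round(o["clock"],2),"pos",np.round(o["eef_pos"],4),"F",np.round(o["ft_force"],1),"w",round(o["grip_width"],4),"g",round(o["grasp_force"],1))
def F(x,y):
    """fixture xy -> world"""
    a=np.radians(-2.85); return np.array([.594+x*np.cos(a)-y*np.sin(a), .085+x*np.sin(a)+y*np.cos(a)])
E
```

Request:
arm_command(slide=[[-6,0,0],[-12,0,0],[-18,0,0],[-24,0,0],[-30,0,0]], spin=[-5,-10,-15,-20,-21.5])

```text
clock: 2.62
eef_pos: [0.4815, 0.3306, 0.2314]
tool_rot: [0.025, 1.0, 0.0, 0.0]
ft_force: [-0.2, 1.3, 0.5]
grip_width: 0.0852
grasp_force: 0.0
```

```bash
python3 -c "
from h import *
togo(.5605,.302,.055,87.15)"
```

```text
slide [-8.03 -2.47 17.64] spin 0.0 psi 87.2 t 2.62 pos [0.4815 0.3306 0.2314] F [-0.2  1.3  0.5] w 0.0852 g 0.0
```

Request:
arm_command(slide=[[-4,-1.25,3],[-8,-2.5,6],[-8,-2.5,10.5],[-8,-2.5,14],[-8,-2.5,17.6]], spin=[0,0,0,0,0], jaw=6)

```text
clock: 3.25
eef_pos: [0.5585, 0.3021, 0.0538]
tool_rot: [0.026, 1.0, -0.0, -0.0]
ft_force: [-0.2, -0.9, 1.0]
grip_width: 0.0603
grasp_force: 0.0
```

Request:
arm_command(slide=[[0,0,0],[0,0,0],[0,0,0],[0,0,0],[0,0,0]], spin=[0,0,0,0,0], jaw=1)

```text
clock: 3.88
eef_pos: [0.5594, 0.3055, 0.0574]
tool_rot: [0.024, 1.0, 0.003, 0.001]
ft_force: [-1.0, 6.1, -4.5]
grip_width: 0.0166
grasp_force: 58.5
```

```bash
python3 -c "
from h import *
togo(.622,.234,.055,87.15); s=camera('side'); save(s,'s1',(200,80,360,220),4)"
```

```text
slide [-6.6  -6.84  0.22] spin 0.1 psi 87.2 t 3.88 pos [0.5594 0.3055 0.0574] F [-1.   6.1 -4.5] w 0.0166 g 58.5
```

View pics/s1.png

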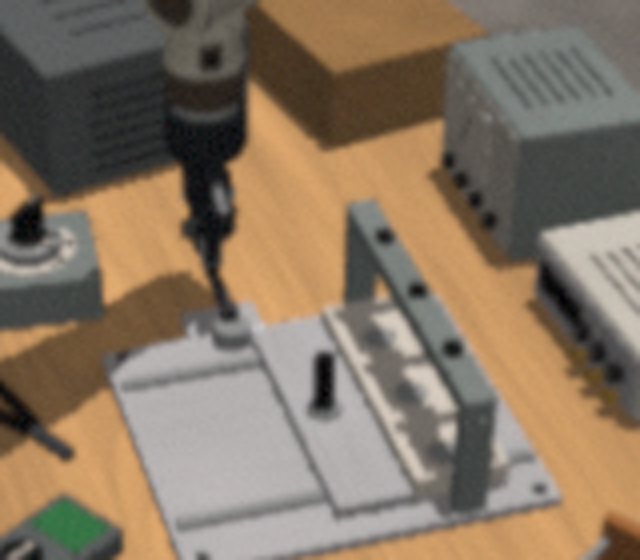

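Request:
arm_command(slide=[[-1.0,0.25,0],[-2.0,0.05,0],[-2.95,-0.35,0],[-3.8,-0.9,0],[-4.6,-1.55,0]], spin=[0,0,0,0,0])

```text
clock: 4.55
eef_pos: [0.6028, 0.2896, 0.0573]
tool_rot: [0.024, 1.0, 0.005, -0.0]
ft_force: [-4.1, 12.0, -5.2]
grip_width: 0.0168
grasp_force: 59.3
```

Request:
arm_command(slide=[[-0.65,-0.8,0],[-1.2,-1.65,0],[-1.6,-2.6,0],[-1.8,-3.6,0],[-1.9,-4.6,0]], spin=[0,0,0,0,0])

```text
clock: 5.18
eef_pos: [0.63, 0.2449, 0.0584]
tool_rot: [0.024, 1.0, 0.007, 0.01]
ft_force: [19.9, 18.6, -19.6]
grip_width: 0.0166
grasp_force: 58.9
```

Request:
arm_command(slide=[[0,0,0],[0,0,0],[0,0,0],[0,0,-4],[0,0,-9]], spin=[0,0,0,0,0], jaw=5)

```text
clock: 5.8
eef_pos: [0.6188, 0.2372, 0.1451]
tool_rot: [0.025, 1.0, -0.001, -0.002]
ft_force: [-0.0, -0.4, -0.2]
grip_width: 0.0496
grasp_force: 0.0
```

```bash
python3 -c "
from h import *
togo(*F(0,0),.053,87.15); s=camera('side'); P=cloud(s).reshape(-1,3)
P=P[(P[:,0]>.53)&(P[:,0]<.66)&(P[:,1]>.2)&(P[:,1]<.34)&(P[:,2]>.07)&(P[:,2]<.095)]; print(len(P),np.mean(P,0)); save(s,'s2',(200,80,360,220),3)
P=cloud(s).reshape(-1,3)"
```

```text
slide [  1.68 -15.31   9.24] spin -0.1 psi 87.1 t 5.8 pos [0.6188 0.2372 0.1451] F [-0.  -0.4 -0.2] w 0.0496 g 0.0
24 [0.62017388 0.23771627 0.08350002]
```

View pics/s2.png

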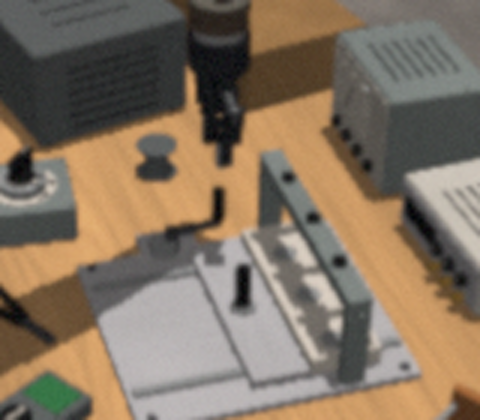

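Request:
arm_command(slide=[[0.6,-5.5,0],[1.2,-11,0],[1.7,-15.3,0],[1.7,-15.3,5],[1.7,-15.3,9.2]], spin=[0,0,0,0,0], jaw=6)

```text
clock: 6.48
eef_pos: [0.5956, 0.0847, 0.0533]
tool_rot: [0.026, 1.0, 0.0, 0.001]
ft_force: [-0.7, 0.6, -0.2]
grip_width: 0.0598
grasp_force: 0.0
```

Request:
arm_command(slide=[[0,0,0],[0,0,0],[0,0,0],[0,0,0],[0,0,0]], spin=[0,0,0,0,0], jaw=1)

```text
clock: 7.1
eef_pos: [0.5968, 0.0855, 0.0555]
tool_rot: [0.025, 1.0, -0.0, 0.002]
ft_force: [-1.5, -3.0, 5.8]
grip_width: 0.0185
grasp_force: 59.5
```

Request:
arm_command(slide=[[2,0,0],[5,0,0],[8,0,0],[11,0,0],[13.2,0,0]], spin=[0,0,0,0,0])

```text
clock: 7.72
eef_pos: [0.4668, 0.0921, 0.0556]
tool_rot: [0.026, 1.0, -0.0, 0.005]
ft_force: [52.6, -6.8, -19.0]
grip_width: 0.0187
grasp_force: 59.4
```

Request:
arm_command(slide=[[0,0,0],[0,0,0],[0,0,0],[0,0,0],[0,0,0]], spin=[0,0,0,0,0])

```text
clock: 8.35
eef_pos: [0.4671, 0.0921, 0.0555]
tool_rot: [0.026, 1.0, -0.0, 0.004]
ft_force: [2.0, -3.4, 5.1]
grip_width: 0.018
grasp_force: 65.8
```

Request:
arm_command(slide=[[0,0,0],[0,0,0],[0,0,-4],[0,0,-10],[0,0,-16]], spin=[0,0,0,0,0], jaw=6.5)

```text
clock: 8.98
eef_pos: [0.4629, 0.0928, 0.2146]
tool_rot: [0.025, 1.0, 0.0, -0.001]
ft_force: [1.7, 0.2, -0.8]
grip_width: 0.0649
grasp_force: 0.0
```

Request:
arm_command(slide=[[0,-6,0],[0,-12,0],[0,-18,0],[0,-24,0],[0,-30,0]], spin=[10,20,30,40,49])

```text
clock: 9.6
eef_pos: [0.4482, -0.2085, 0.2133]
tool_rot: [0.44, 0.898, 0.0, 0.0]
ft_force: [0.9, 0.6, 0.6]
grip_width: 0.0653
grasp_force: 0.0
```

```bash
python3 - <<'E'
from h import *
np.set_printoptions(precision=4,suppress=True)
togo(.547,-.365,.085,38)
t=camera("top"); P=cloud(t).reshape(-1,3); P=P[np.isfinite(P[:,0])]
s=camera("side"); S=cloud(s).reshape(-1,3); S=S[np.isfinite(S[:,0])]
def m(P,x,y,z):
    Q=P[(P[:,0]>x[0])&(P[:,0]<x[1])&(P[:,1]>y[0])&(P[:,1]<y[1])&(P[:,2]>z[0])&(P[:,2]<z[1])]; lo,hi=np.percentile(Q,[3,97],axis=0); print(len(Q),Q.mean(0),(lo+hi)/2)
for q in (P,S):
    m(q,(.43,.5),(.05,.13),(.08,.095)); m(q,(.50,.585),(-.4,-.32),(.121,.13)); m(q,(.435,.515),(-.45,-.375),(.121,.13))
for p in (t,s): print([(pt(p,q["centre"],.026),q["confidence"]) for q in landmark_of(p,"tray_floor")])
save(t,"t2",(110,90,430,300),2.4)
E
```

```text
slide [-18.42  -1.81  12.82] spin -0.2 psi 37.8 t 9.6 pos [ 0.4482 -0.2085  0.2133] F [0.9 0.6 0.6] w 0.0653 g 0.0
43 [0.4667 0.0929 0.0883] [0.4668 0.0935 0.0876]
160 [ 0.5536 -0.3628  0.1258] [ 0.5538 -0.3629  0.1254]
238 [ 0.4816 -0.4125  0.1257] [ 0.4823 -0.4126  0.1255]
24 [0.465 0.089 0.085] [0.4647 0.0891 0.0847]
146 [ 0.5468 -0.369   0.1257] [ 0.547  -0.3668  0.1256]
178 [ 0.4806 -0.4172  0.1263] [ 0.4812 -0.416   0.1256]
[(array([ 0.4871, -0.4199,  0.026 ]), 0.47)]
[(array([0.5629, 0.0962, 0.026 ]), 0.82), (array([ 0.5658, -0.3473,  0.026 ]), 0.54), (array([ 0.6613, -0.2941,  0.026 ]), 0.39)]
```

View pics/t2.png

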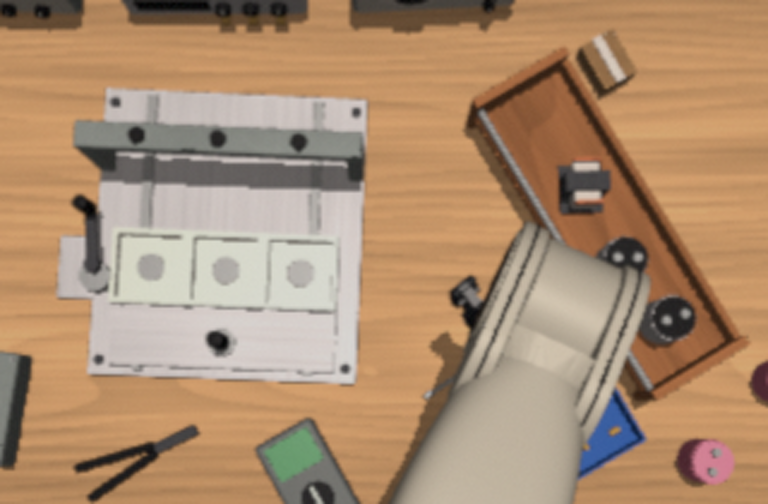

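Request:
arm_command(slide=[[-6,-0.6,0],[-12,-1.2,0],[-18.4,-1.8,0],[-18.4,-1.8,4],[-18.4,-1.8,8]], spin=[0,0,0,0,0])

```text
clock: 10.42
eef_pos: [0.5497, -0.3617, 0.1319]
tool_rot: [0.436, 0.9, 0.0, 0.0]
ft_force: [1.0, 0.1, -0.6]
grip_width: 0.0652
grasp_force: 0.0
```

```bash
python3 - <<'E'
from h import *
np.set_printoptions(precision=4,suppress=True)
togo(.547,-.3655,.083,37)
t=camera("top")
for u in ((172.9,201.2),(204.2,202.5),(235,203.7)): print(pt(t,u,.026))
E
```

```text
slide [-0.13 -0.45  4.89] spin 1.3 psi 38.3 t 10.43 pos [ 0.5497 -0.3617  0.1319] F [ 1.   0.1 -0.6] w 0.0652 g 0.0
[0.5559 0.1772 0.026 ]
[0.5513 0.0892 0.026 ]
[0.5471 0.0023 0.026 ]
```

Request:
arm_command(slide=[[-0.1,-0.4,0],[-0.1,-0.4,1.5],[-0.1,-0.4,3.2],[-0.1,-0.4,4.9],[-0.1,-0.4,4.9]], spin=[0,0,0,0,0])

```text
clock: 11.1
eef_pos: [0.5439, -0.3654, 0.082]
tool_rot: [0.438, 0.899, 0.0, -0.002]
ft_force: [-0.6, 0.2, 0.1]
grip_width: 0.0649
grasp_force: 0.0
```

Request:
arm_command(slide=[[0,0,0],[0,0,0],[0,0,0],[0,0,0],[0,0,0]], spin=[0,0,0,0,0], jaw=4)

```text
clock: 11.72
eef_pos: [0.5454, -0.3665, 0.0846]
tool_rot: [0.438, 0.899, -0.0, 0.0]
ft_force: [-0.2, -0.4, -0.1]
grip_width: 0.0498
grasp_force: 62.2
```

Request:
arm_command(slide=[[0,0,-1.5],[0,0,-4],[0,0,-7],[0,0,-10],[0,0,-12]], spin=[0,0,0,0,0])

```text
clock: 12.35
eef_pos: [0.5459, -0.3666, 0.2072]
tool_rot: [0.438, 0.899, -0.0, 0.001]
ft_force: [0.1, 0.2, -1.2]
grip_width: 0.0497
grasp_force: 62.4
```

```bash
python3 - <<'E'
from h import *
togo(.547,.001,.12,37)
E
```

```text
slide [28.87 22.77  8.67] spin 1.1 psi 38.1 t 12.35 pos [ 0.5459 -0.3666  0.2072] F [ 0.1  0.2 -1.2] w 0.0497 g 62.4
```

Request:
arm_command(slide=[[2.5,2,0],[6,4.75,0],[10,7.9,0],[14,11,0],[18,14.2,0]], spin=[0,0,0,0,0])

```text
clock: 12.98
eef_pos: [0.5459, -0.1355, 0.2054]
tool_rot: [0.438, 0.899, 0.0, 0.001]
ft_force: [-0.2, 0.5, -1.4]
grip_width: 0.0498
grasp_force: 62.4
```

Request:
arm_command(slide=[[4,3.15,0],[8,6.3,0],[10.9,8.6,0],[10.9,8.6,4],[10.9,8.6,8]], spin=[0,0,0,0,0])

```text
clock: 13.6
eef_pos: [0.5473, 0.0028, 0.1251]
tool_rot: [0.437, 0.9, 0.001, 0.001]
ft_force: [0.9, 0.4, -2.6]
grip_width: 0.0497
grasp_force: 62.6
```

```bash
python3 - <<'E'
from h import *
togo(.547,.001,.0525,37)
s=camera("side"); save(s,"s3",(200,100,380,240),4)
E
```

```text
slide [-0.11 -0.15  7.26] spin 1.2 psi 38.2 t 13.6 pos [0.5473 0.0028 0.1251] F [ 0.9  0.4 -2.6] w 0.0497 g 62.6
```

View pics/s3.png

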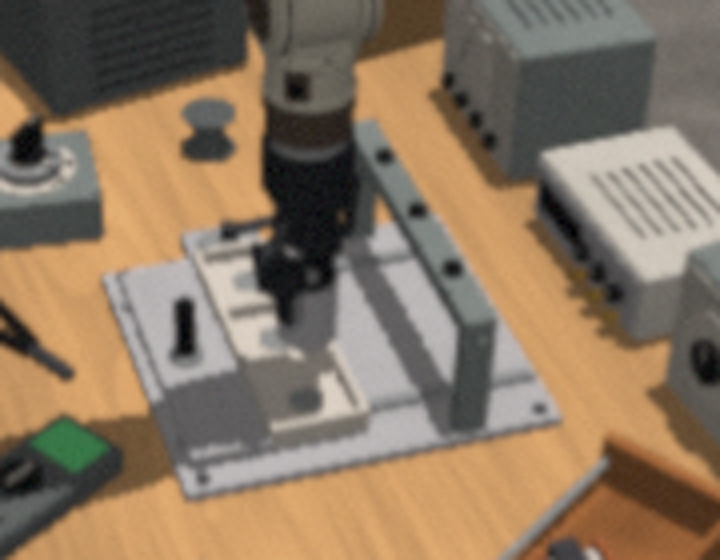

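Request:
arm_command(slide=[[-0.1,-0.15,2.5],[-0.1,-0.15,5],[-0.1,-0.15,6.5],[-0.1,-0.15,7.1],[-0.1,-0.15,7.3]], spin=[0,0,0,0,0])

```text
clock: 14.28
eef_pos: [0.5463, 0.0, 0.0519]
tool_rot: [0.438, 0.899, 0.0, 0.0]
ft_force: [-0.0, 0.6, -1.6]
grip_width: 0.0498
grasp_force: 62.8
```

Request:
arm_command(slide=[[0,0,0],[0,0,0],[0,0,0],[0,0,0],[0,0,0]], spin=[0,0,0,0,0], jaw=6.5)

```text
clock: 14.9
eef_pos: [0.5459, 0.0001, 0.0514]
tool_rot: [0.438, 0.899, 0.0, 0.0]
ft_force: [-0.8, 0.2, 0.0]
grip_width: 0.065
grasp_force: 0.0
```

Request:
arm_command(slide=[[0,0,-2],[0,0,-5],[0,0,-9],[0,0,-12.5],[0,0,-15.5]], spin=[0,0,0,0,0])

```text
clock: 15.52
eef_pos: [0.546, 0.0001, 0.2079]
tool_rot: [0.438, 0.899, 0.0, 0.0]
ft_force: [0.1, -0.2, -0.5]
grip_width: 0.0649
grasp_force: 0.0
```

```bash
python3 - <<'E'
from h import *
togo(.4812,-.4145,.15,37)
t=camera("top")
P=cloud(t).reshape(-1,3)
for x,y,z in (((.435,.515),(-.46,-.37),(.121,.13)),((.5,.6),(-.05,.05),(.085,.1))):
    Q=P[(P[:,0]>x[0])&(P[:,0]<x[1])&(P[:,1]>y[0])&(P[:,1]<y[1])&(P[:,2]>z[0])&(P[:,2]<z[1])]; print(len(Q),Q.mean(0))
save(t,"t3",(110,90,430,300),2.4)
E
```

```text
slide [-28.62 -30.69   5.78] spin 1.1 psi 38.1 t 15.53 pos [5.460e-01 1.000e-04 2.079e-01] F [ 0.1 -0.2 -0.5] w 0.0649 g 0.0
222 [ 0.48183829 -0.41253451  0.1259034 ]
5 [ 0.55400777 -0.02215297  0.09000592]
```

View pics/t3.png

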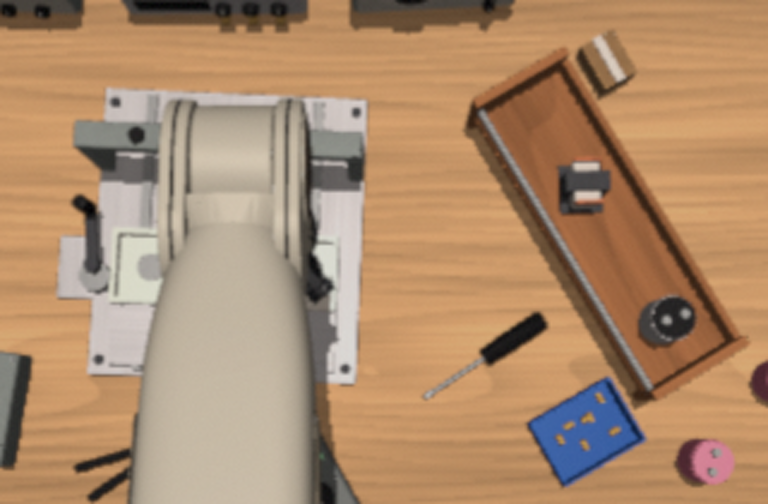

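Request:
arm_command(slide=[[-2,-2.2,0],[-5.5,-5.9,0],[-9.5,-10.2,0],[-13.5,-14.4,0],[-17.5,-18.7,0]], spin=[-10,-20,-30,-40,-49], jaw=6.5)

```text
clock: 16.2
eef_pos: [0.5063, -0.2545, 0.2061]
tool_rot: [0.022, 1.0, 0.0, 0.0]
ft_force: [1.9, -0.6, 0.7]
grip_width: 0.0654
grasp_force: 0.0
```

```bash
python3 - <<'E'
from h import *
togo(.4812,-.4145,.15,87.15)
E
```

```text
slide [  1.8  -16.1    5.61] spin 0.3 psi 87.5 t 16.2 pos [ 0.5063 -0.2545  0.2061] F [ 1.9 -0.6  0.7] w 0.0654 g 0.0
```

Request:
arm_command(slide=[[0.6,-5.5,0],[1.2,-11,0],[1.8,-16.1,2],[1.8,-16.1,5],[1.8,-16.1,5.6]], spin=[0,0,0,0,0])

```text
clock: 16.82
eef_pos: [0.4787, -0.4123, 0.1471]
tool_rot: [0.026, 1.0, 0.002, -0.002]
ft_force: [-0.7, -0.3, -0.5]
grip_width: 0.0649
grasp_force: 0.0
```

```bash
python3 - <<'E'
from h import *
togo(.4812,-.4145,.094,87.15)
s=camera("side"); P=cloud(s).reshape(-1,3)
x,y,z=(.435,.515),(-.46,-.37),(.121,.13)
Q=P[(P[:,0]>x[0])&(P[:,0]<x[1])&(P[:,1]>y[0])&(P[:,1]<y[1])&(P[:,2]>z[0])&(P[:,2]<z[1])]; print(len(Q),Q.mean(0))
E
```

```text
slide [-0.29 -0.23  5.31] spin -0.1 psi 87.0 t 16.82 pos [ 0.4787 -0.4123  0.1471] F [-0.7 -0.3 -0.5] w 0.0649 g 0.0
118 [ 0.47413624 -0.41980686  0.12603008]
```

Request:
arm_command(slide=[[-0.1,-0.1,1],[-0.1,-0.1,2.5],[-0.1,-0.1,4],[-0.1,-0.1,5.3],[-0.1,-0.1,5.3]], spin=[0,0,0,0,0])

```text
clock: 17.5
eef_pos: [0.4806, -0.4131, 0.0955]
tool_rot: [0.025, 1.0, 0.001, -0.001]
ft_force: [-0.9, 0.4, 0.2]
grip_width: 0.0654
grasp_force: 0.0
```

Request:
arm_command(slide=[[0,0,0],[0,0,0],[0,0,0],[0,0,0],[0,0,0]], spin=[0,0,0,0,0], jaw=4)

```text
clock: 18.12
eef_pos: [0.4818, -0.4142, 0.0978]
tool_rot: [0.025, 1.0, -0.0, 0.0]
ft_force: [0.5, 0.7, 1.9]
grip_width: 0.0496
grasp_force: 62.6
```

Request:
arm_command(slide=[[0,0,-1.5],[0,0,-4],[0,0,-7],[0,0,-10],[0,0,-12]], spin=[0,0,0,0,0])

```text
clock: 18.75
eef_pos: [0.4817, -0.414, 0.2196]
tool_rot: [0.025, 1.0, -0.0, 0.001]
ft_force: [0.2, -0.2, -2.5]
grip_width: 0.0497
grasp_force: 62.5
```

```bash
python3 - <<'E'
from h import *
togo(.551,.088,.13,87.15)
E
```

```text
slide [-4.38 50.5   8.91] spin -0.0 psi 87.1 t 18.75 pos [ 0.4817 -0.414   0.2196] F [ 0.2 -0.2 -2.5] w 0.0497 g 62.5
```

Request:
arm_command(slide=[[-0.3,3,0],[-0.7,8,0],[-1.2,13.5,0],[-1.7,19,0],[-2.2,25,0]], spin=[0,0,0,0,0])

```text
clock: 19.38
eef_pos: [0.5159, -0.1638, 0.2178]
tool_rot: [0.026, 1.0, 0.0, 0.0]
ft_force: [0.8, 0.2, -2.8]
grip_width: 0.0493
grasp_force: 62.8
```

Request:
arm_command(slide=[[-0.5,6,0],[-1,12,0],[-1.5,18,0],[-2,23,0],[-2.2,25.5,1]], spin=[0,0,0,0,0])

```text
clock: 20.0
eef_pos: [0.5514, 0.0912, 0.2085]
tool_rot: [0.024, 1.0, 0.0, 0.001]
ft_force: [0.5, -0.7, -3.0]
grip_width: 0.0492
grasp_force: 63.0
```

```bash
python3 - <<'E'
from h import *
togo(.551,.088,.0653,87.15)
s=camera("side"); save(s,"s4",(200,100,380,240),4)
P=cloud(s).reshape(-1,3); x,y,z=(.5,.6),(-.05,.05),(.085,.097)
Q=P[(P[:,0]>x[0])&(P[:,0]<x[1])&(P[:,1]>y[0])&(P[:,1]<y[1])&(P[:,2]>z[0])&(P[:,2]<z[1])]; print(len(Q),Q.mean(0))
E
```

```text
slide [ 0.06 -0.33 14.32] spin 0.1 psi 87.3 t 20.0 pos [0.5514 0.0912 0.2085] F [ 0.5 -0.7 -3. ] w 0.0492 g 63.0
113 [ 0.54435384 -0.00638783  0.09042191]
```

View pics/s4.png

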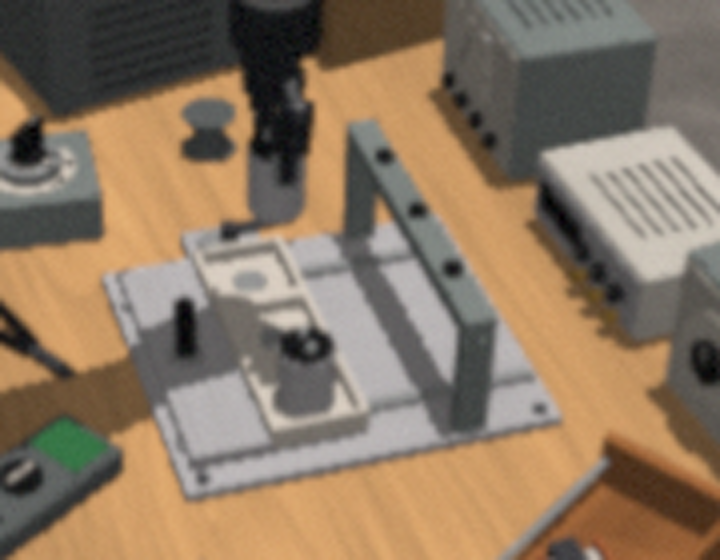

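Request:
arm_command(slide=[[0,-0.3,4],[0,-0.3,9],[0,-0.3,12.5],[0,-0.3,13.9],[0,-0.3,14.35]], spin=[0,0,0,0,0])

```text
clock: 20.68
eef_pos: [0.5508, 0.085, 0.0638]
tool_rot: [0.025, 1.0, -0.0, -0.0]
ft_force: [0.6, 0.2, -2.1]
grip_width: 0.0494
grasp_force: 62.9
```

Request:
arm_command(slide=[[0,0,0],[0,0,0],[0,0,0],[0,0,0],[0,0,0]], spin=[0,0,0,0,0], jaw=6.5)

```text
clock: 21.3
eef_pos: [0.5509, 0.0852, 0.064]
tool_rot: [0.025, 1.0, 0.0, 0.0]
ft_force: [-0.3, 0.7, -0.2]
grip_width: 0.0654
grasp_force: 0.0
```

Request:
arm_command(slide=[[0,0,-2],[0,0,-5],[0,0,-9],[0,0,-11],[0,0,-12]], spin=[0,0,0,0,0])

```text
clock: 21.92
eef_pos: [0.5514, 0.0853, 0.1852]
tool_rot: [0.025, 1.0, 0.0, 0.001]
ft_force: [-0.2, -0.4, -0.3]
grip_width: 0.0649
grasp_force: 0.0
```

```bash
python3 - <<'E'
from h import *
togo(.466,.0918,.053,87.15)
s=camera("side"); P=cloud(s).reshape(-1,3)
for x,y,z in (((.5,.6),(-.05,.05),(.085,.097)),((.5,.6),(.05,.13),(.085,.097)),((.43,.5),(.06,.12),(.08,.095))):
    Q=P[(P[:,0]>x[0])&(P[:,0]<x[1])&(P[:,1]>y[0])&(P[:,1]<y[1])&(P[:,2]>z[0])&(P[:,2]<z[1])]; print(len(Q),Q.mean(0))
E
```

```text
slide [ 8.59  0.21 13.2 ] spin -0.0 psi 87.1 t 21.93 pos [0.5514 0.0853 0.1852] F [-0.2 -0.4 -0.3] w 0.0649 g 0.0
112 [ 0.54392807 -0.0053124   0.09048585]
102 [0.54942114 0.07919385 0.09061742]
24 [0.46510037 0.08915484 0.08504153]
```

Request:
arm_command(slide=[[4,0.2,0],[8.6,0.4,0],[8.6,0.4,4],[8.6,0.4,9],[8.6,0.4,13.2]], spin=[0,0,0,0,0])

```text
clock: 22.6
eef_pos: [0.4637, 0.0933, 0.0495]
tool_rot: [0.025, 1.0, -0.0, -0.001]
ft_force: [-0.1, 0.8, 0.0]
grip_width: 0.065
grasp_force: 0.0
```

Request:
arm_command(slide=[[0,0,0],[0,0,0],[0,0,0],[0,0,0],[0,0,0]], spin=[0,0,0,0,0], jaw=1)

```text
clock: 23.22
eef_pos: [0.4664, 0.0921, 0.0534]
tool_rot: [0.026, 1.0, -0.001, 0.002]
ft_force: [0.2, -4.5, -1.1]
grip_width: 0.0182
grasp_force: 58.6
```

Request:
arm_command(slide=[[-0.5,0,0],[-1.5,0,0],[-3,0,0],[-4.5,0,0],[-6,0,0]], spin=[0,0,0,0,0])

```text
clock: 23.85
eef_pos: [0.5252, 0.0891, 0.0534]
tool_rot: [0.026, 1.0, -0.001, 0.0]
ft_force: [-2.4, -4.1, 2.7]
grip_width: 0.0185
grasp_force: 59.1
```

Request:
arm_command(slide=[[-1.5,0,0],[-3,0,0],[-4.5,0,0],[-5.8,0,0],[-6.6,0,0]], spin=[0,0,0,0,0])

```text
clock: 24.48
eef_pos: [0.5916, 0.0858, 0.0534]
tool_rot: [0.026, 1.0, -0.001, 0.001]
ft_force: [-3.5, -5.5, 3.1]
grip_width: 0.0185
grasp_force: 58.8
```

```bash
python3 - <<'E'
from h import *
togo(.597,.0855,.0555,87.15)
E
```

```text
slide [-0.54  0.   -0.21] spin -0.1 psi 87.0 t 24.48 pos [0.5916 0.0858 0.0534] F [-3.5 -5.5  3.1] w 0.0185 g 58.8
```

Request:
arm_command(slide=[[-0.3,0,0],[-0.5,0,0],[-0.65,0,0],[-0.75,0,0],[-0.75,0,0]], spin=[0,0,0,0,0])

```text
clock: 25.1
eef_pos: [0.5961, 0.0855, 0.0535]
tool_rot: [0.026, 1.0, -0.001, -0.002]
ft_force: [-8.6, -4.3, 6.8]
grip_width: 0.0186
grasp_force: 59.4
```

Request:
arm_command(slide=[[-0.2,0,0],[-0.3,0,0],[-0.3,0,0],[-0.3,0,0],[-0.3,0,0]], spin=[0,0,0,0,0])

```text
clock: 25.72
eef_pos: [0.596, 0.0855, 0.0534]
tool_rot: [0.025, 1.0, -0.001, -0.005]
ft_force: [-17.1, -3.7, 11.6]
grip_width: 0.0182
grasp_force: 60.0
```

Request:
arm_command(slide=[[0,0,0],[0,0,0],[0,0,-4],[0,0,-7],[0,0,-9]], spin=[0,0,0,0,0], jaw=5)

```text
clock: 26.35
eef_pos: [0.6031, 0.0872, 0.1445]
tool_rot: [0.025, 1.0, 0.001, 0.002]
ft_force: [-0.1, 0.3, 0.6]
grip_width: 0.0498
grasp_force: 0.0
```

```bash
python3 - <<'E'
from h import *
togo(.6205,.238,.055,87.15)
s=camera("side"); P=cloud(s).reshape(-1,3)
for x,y,z in (((.58,.66),(.2,.28),(.07,.095)),):
    Q=P[(P[:,0]>x[0])&(P[:,0]<x[1])&(P[:,1]>y[0])&(P[:,1]<y[1])&(P[:,2]>z[0])&(P[:,2]<z[1])]; print(len(Q),Q.mean(0))
E
```

```text
slide [-0.94 15.14  8.97] spin -0.0 psi 87.1 t 26.35 pos [0.6031 0.0872 0.1445] F [-0.1  0.3  0.6] w 0.0498 g 0.0
24 [0.62013032 0.23855068 0.08392561]
```

Request:
arm_command(slide=[[-0.3,5,0],[-0.6,10,0],[-0.9,15.1,0],[-0.9,15.1,5],[-0.9,15.1,9]], spin=[0,0,0,0,0], jaw=6)

```text
clock: 27.02
eef_pos: [0.6181, 0.2386, 0.0502]
tool_rot: [0.024, 1.0, 0.0, 0.0]
ft_force: [-1.0, 0.1, -0.4]
grip_width: 0.0599
grasp_force: 0.0
```

Request:
arm_command(slide=[[0,0,0],[0,0,0],[0,0,0],[0,0,0],[0,0,0]], spin=[0,0,0,0,0], jaw=1)

```text
clock: 27.65
eef_pos: [0.6194, 0.239, 0.0538]
tool_rot: [0.025, 1.0, 0.002, 0.002]
ft_force: [0.4, 5.8, -4.9]
grip_width: 0.0168
grasp_force: 58.5
```

Request:
arm_command(slide=[[0.1,1.0,0],[0.3,2.0,0],[0.7,2.95,0],[1.25,3.8,0],[1.9,4.6,0]], spin=[0,0,0,0,0])

```text
clock: 28.28
eef_pos: [0.6059, 0.2808, 0.0537]
tool_rot: [0.027, 1.0, -0.002, 0.004]
ft_force: [5.3, -3.7, -1.6]
grip_width: 0.0164
grasp_force: 60.7
```

Request:
arm_command(slide=[[0.8,0.65,0],[1.65,1.2,0],[2.6,1.6,0],[3.6,1.8,0],[4.6,1.9,0]], spin=[0,0,0,0,0])

```text
clock: 28.9
eef_pos: [0.5611, 0.3049, 0.0539]
tool_rot: [0.026, 1.0, 0.0, 0.005]
ft_force: [7.8, -0.5, -6.3]
grip_width: 0.0163
grasp_force: 58.9
```

```bash
python3 - <<'E'
from h import *
togo(.5585,.306,.055,87.15)
E
```

```text
slide [ 0.27  0.1  -0.12] spin -0.2 psi 87.0 t 28.9 pos [0.5611 0.3049 0.0539] F [ 7.8 -0.5 -6.3] w 0.0163 g 58.9
```

Request:
arm_command(slide=[[0.2,0,0],[0.4,0,0],[0.5,0,0],[0.5,0,0],[0.5,0,0]], spin=[0,0,0,0,0])

```text
clock: 29.52
eef_pos: [0.5583, 0.3053, 0.0539]
tool_rot: [0.026, 1.0, 0.0, 0.007]
ft_force: [14.5, -0.0, -11.0]
grip_width: 0.0163
grasp_force: 58.7
```

Request:
arm_command(slide=[[0.2,0,0],[0.4,0,0],[0.4,0,0],[0.4,0,0],[0.4,0,0]], spin=[0,0,0,0,0])

```text
clock: 30.15
eef_pos: [0.5529, 0.3059, 0.0539]
tool_rot: [0.026, 1.0, 0.001, 0.005]
ft_force: [9.5, -0.1, -9.4]
grip_width: 0.0158
grasp_force: 58.9
```

Request:
arm_command(slide=[[0,0,0],[0,0,0],[0,0,-4],[0,0,-9],[0,0,-14]], spin=[0,0,0,0,0], jaw=5)

```text
clock: 30.78
eef_pos: [0.5472, 0.3057, 0.1943]
tool_rot: [0.025, 1.0, 0.0, 0.0]
ft_force: [0.3, 0.2, -1.0]
grip_width: 0.05
grasp_force: 0.0
```

Request:
arm_command(slide=[[5,0,0],[10,2,0],[14,4,0],[16,6,0],[17,8,0]], spin=[-8,-18,-28,-38,-43.5])

```text
clock: 31.4
eef_pos: [0.3803, 0.3949, 0.1933]
tool_rot: [-0.349, 0.937, 0.0, 0.001]
ft_force: [1.3, 0.1, -0.3]
grip_width: 0.0502
grasp_force: 0.0
```

```bash
python3 - <<'E'
from h import *
np.set_printoptions(precision=4,suppress=True)
togo(.398,.385,.074,130.8)
for nm in ("top","side"):
    s=camera(nm); P=cloud(s).reshape(-1,3)
    for x,y,z in (((.53,.66),(.2,.34),(.082,.096)),((.57,.63),(.05,.12),(.08,.094)),((.36,.44),(.35,.43),(.098,.112))):
        Q=P[(P[:,0]>x[0])&(P[:,0]<x[1])&(P[:,1]>y[0])&(P[:,1]<y[1])&(P[:,2]>z[0])&(P[:,2]<z[1])]; print(len(Q),Q.mean(0))
    if nm=="top": save(s,"t5",(60,110,280,290),3.3)
E
```

```text
slide [-0.67 -1.91 11.93] spin 0.1 psi 130.9 t 31.4 pos [0.3803 0.3949 0.1933] F [ 1.3  0.1 -0.3] w 0.0502 g 0.0
39 [0.5624 0.3074 0.0902]
43 [0.5958 0.0866 0.0884]
93 [0.3984 0.3865 0.1051]
14 [0.5599 0.2984 0.09  ]
21 [0.5948 0.0824 0.0853]
32 [0.3956 0.3815 0.1034]
```

View pics/t5.png

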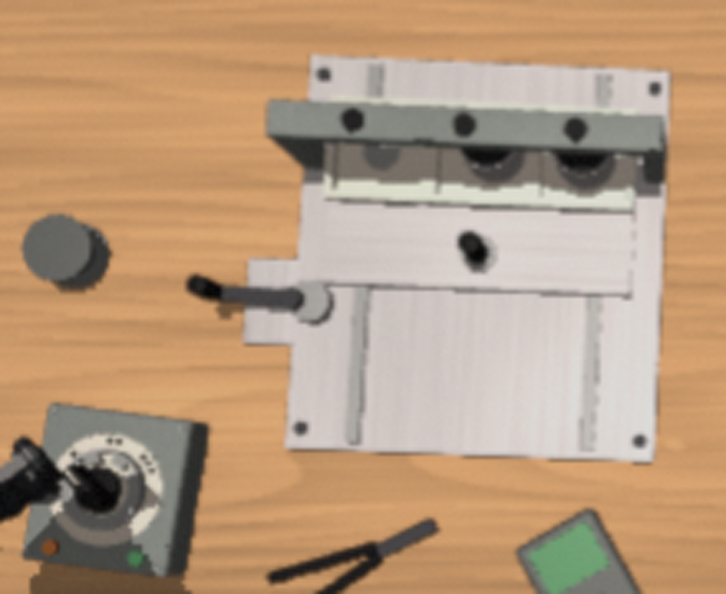

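Request:
arm_command(slide=[[-0.3,-0.8,2],[-0.6,-1.8,4],[-0.6,-1.8,7],[-0.6,-1.8,9.5],[-0.6,-1.8,11.1]], spin=[0,0,0,0,0], jaw=5)

```text
clock: 32.12
eef_pos: [0.398, 0.3833, 0.0801]
tool_rot: [-0.346, 0.938, -0.0, -0.0]
ft_force: [1.2, 0.4, -0.4]
grip_width: 0.05
grasp_force: 0.0
```

```bash
python3 - <<'E'
from h import *
togo(.397,.384,.081,130.8)
E
```

```text
slide [ 0.04  0.12 -0.09] spin -0.3 psi 130.5 t 32.12 pos [0.398  0.3833 0.0801] F [ 1.2  0.4 -0.4] w 0.05 g 0.0
```

Request:
arm_command(slide=[[0,0,0],[0,0,0],[0,0,0],[0,0,0],[0,0,0]], spin=[0,0,0,0,0], jaw=0.8)

```text
clock: 32.75
eef_pos: [0.3987, 0.3848, 0.0818]
tool_rot: [-0.347, 0.938, 0.0, 0.001]
ft_force: [1.4, -0.2, 2.7]
grip_width: 0.0116
grasp_force: 62.7
```

```bash
python3 - <<'E'
from h import *
togo(.397,.384,.074,130.8)
E
```

```text
slide [0.18 0.05 0.78] spin -0.2 psi 130.6 t 32.75 pos [0.3987 0.3848 0.0818] F [ 1.4 -0.2  2.7] w 0.0116 g 62.7
```

Request:
arm_command(slide=[[0,0,0.3],[0,0,0.6],[0,0,0.9],[0,0,1.1],[0,0,1.1]], spin=[0,0,0,0,0])

```text
clock: 33.38
eef_pos: [0.3988, 0.3849, 0.0747]
tool_rot: [-0.347, 0.938, 0.001, 0.002]
ft_force: [-5.9, -7.4, 30.4]
grip_width: 0.0119
grasp_force: 66.9
```

Request:
arm_command(slide=[[0,0,-0.1],[0,0,-0.1],[0,0,-0.1],[0,0,-0.1],[0,0,-0.1]], spin=[10,20,30,40,49.8])

```text
clock: 34.0
eef_pos: [0.3985, 0.3858, 0.0749]
tool_rot: [0.083, 0.997, 0.002, 0.001]
ft_force: [-5.5, -2.8, 23.5]
grip_width: 0.0116
grasp_force: 65.9
```

```bash
python3 - <<'E'
from h import *
togo(.397,.384,.082,81)
E
```

```text
slide [ 0.12 -0.2  -0.72] spin -0.5 psi 80.5 t 34.0 pos [0.3985 0.3858 0.0749] F [-5.5 -2.8 23.5] w 0.0116 g 65.9
```

Request:
arm_command(slide=[[0,0,-0.3],[0,0,-0.6],[0,0,-0.9],[0,0,-1.0],[0,0,-1.0]], spin=[0,0,0,0,0])

```text
clock: 34.62
eef_pos: [0.3984, 0.3857, 0.0811]
tool_rot: [0.08, 0.997, 0.001, 0.0]
ft_force: [0.3, 3.7, 4.0]
grip_width: 0.0116
grasp_force: 62.9
```

Request:
arm_command(slide=[[0,0,0],[0,0,0],[0,0,0],[0,0,-6],[0,0,-12]], spin=[0,0,0,0,0], jaw=5)

```text
clock: 35.25
eef_pos: [0.3972, 0.3833, 0.2008]
tool_rot: [0.08, 0.997, -0.002, -0.001]
ft_force: [1.2, 0.6, 0.2]
grip_width: 0.0502
grasp_force: 0.0
```

Request:
arm_command(slide=[[5,0,0],[10,0,0],[10,0,0],[10,0,0],[10,0,0]], spin=[0,0,0,0,0])

```text
clock: 35.88
eef_pos: [0.3002, 0.4001, 0.2005]
tool_rot: [0.081, 0.997, -0.0, 0.0]
ft_force: [0.4, 0.7, -0.8]
grip_width: 0.0497
grasp_force: 0.0
```

```bash
python3 - <<'E'
from h import *
np.set_printoptions(precision=4,suppress=True)
togo(.3985,.385,.081,81)
for nm in ("top","side"):
    s=camera(nm); P=cloud(s).reshape(-1,3)
    for x,y,z in (((.35,.45),(.34,.43),(.09,.112)),((.5,.62),(.2,.34),(.082,.096))):
        Q=P[(P[:,0]>x[0])&(P[:,0]<x[1])&(P[:,1]>y[0])&(P[:,1]<y[1])&(P[:,2]>z[0])&(P[:,2]<z[1])]
        v=np.linalg.svd(Q[:,:2]-Q[:,:2].mean(0),full_matrices=False)[2][0]
        print(nm,len(Q),Q.mean(0),Q[:,2].max(),np.degrees(np.arctan2(v[1],v[0])))
    if nm=="top": save(s,"t6",(60,180,170,290),5)
E
```

```text
slide [-9.95  0.09 11.96] spin -0.3 psi 80.7 t 35.88 pos [0.3002 0.4001 0.2005] F [ 0.4  0.7 -0.8] w 0.0497 g 0.0
top 117 [0.3987 0.3861 0.1028] 0.11197485692783321 171.18911630715542
top 34 [0.5624 0.3075 0.0901] 0.0945037825628369 -67.1651375527779
side 56 [0.3957 0.3817 0.0996] 0.10917229410410687 168.68897452505482
side 12 [0.56   0.3007 0.0895] 0.09481404964998828 -122.00768630961636
```

View pics/t6.png

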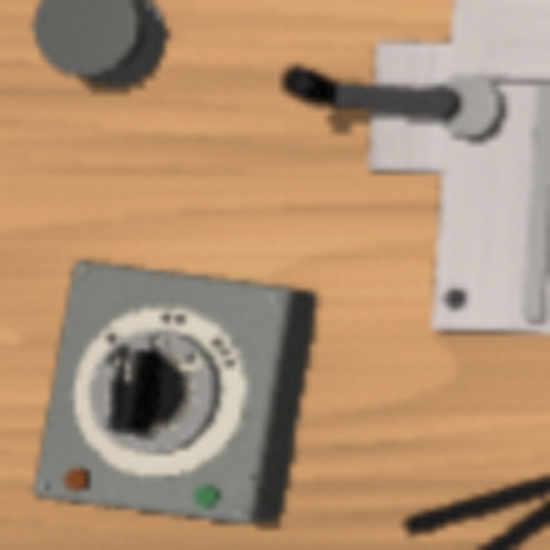

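Request:
arm_command(slide=[[0,0,0],[0,0,0],[0,0,0],[0,0,0],[0,0,0]], spin=[0,0,0,0,0])

```text
clock: 36.6
eef_pos: [0.2993, 0.4003, 0.2008]
tool_rot: [0.08, 0.997, 0.0, 0.0]
ft_force: [0.7, 0.2, 0.6]
grip_width: 0.0499
grasp_force: 0.0
```

Request:
arm_command(slide=[[0,0,0],[0,0,0],[0,0,0],[0,0,0],[0,0,0]], spin=[0,0,0,0,0])

```text
clock: 37.22
eef_pos: [0.2993, 0.4003, 0.2008]
tool_rot: [0.08, 0.997, 0.0, -0.0]
ft_force: [0.7, 0.5, -0.4]
grip_width: 0.0498
grasp_force: 0.0
```

Request:
arm_command(slide=[[0,0,0],[0,0,0],[0,0,0],[0,0,0],[0,0,0]], spin=[0,0,0,0,0])

```text
clock: 37.85
eef_pos: [0.2993, 0.4003, 0.2008]
tool_rot: [0.08, 0.997, -0.0, 0.0]
ft_force: [0.2, 0.3, 0.5]
grip_width: 0.0503
grasp_force: 0.0
```

Request:
arm_command(slide=[[0,0,0],[0,0,0],[0,0,0],[0,0,0],[0,0,0]], spin=[0,0,0,0,0])

```text
clock: 38.48
eef_pos: [0.2993, 0.4003, 0.2008]
tool_rot: [0.08, 0.997, -0.0, -0.0]
ft_force: [0.6, -0.1, 0.2]
grip_width: 0.05
grasp_force: 0.0
```

Request:
arm_command(slide=[[-5,0,0],[-10,0.1,2],[-10,0.1,6],[-10,0.1,10],[-10,0.1,12]], spin=[0,0,0,0,0])

```text
clock: 39.1
eef_pos: [0.3972, 0.384, 0.0781]
tool_rot: [0.08, 0.997, -0.002, -0.001]
ft_force: [0.4, 0.4, -0.1]
grip_width: 0.0502
grasp_force: 0.0
```

Request:
arm_command(slide=[[0,0,0],[0,0,0],[0,0,0],[0,0,0],[0,0,0]], spin=[0,0,0,0,0], jaw=0.8)

```text
clock: 39.72
eef_pos: [0.3987, 0.3858, 0.0819]
tool_rot: [0.08, 0.997, 0.001, 0.001]
ft_force: [-0.2, -1.2, 3.5]
grip_width: 0.0116
grasp_force: 62.7
```

```bash
python3 - <<'E'
from h import *
togo(.3985,.385,.0747,81)
E
```

```text
slide [ 0.01 -0.09  0.72] spin -0.2 psi 80.8 t 39.73 pos [0.3987 0.3858 0.0819] F [-0.2 -1.2  3.5] w 0.0116 g 62.7
```

Request:
arm_command(slide=[[0,0,0.3],[0,0,0.6],[0,0,0.9],[0,0,1.1],[0,0,1.1]], spin=[0,0,0,0,0])

```text
clock: 40.35
eef_pos: [0.3989, 0.386, 0.0747]
tool_rot: [0.08, 0.997, 0.002, 0.002]
ft_force: [-6.4, -7.3, 29.8]
grip_width: 0.0118
grasp_force: 66.8
```

Request:
arm_command(slide=[[0,0,-0.1],[0,0,-0.1],[0,0,-0.1],[0,0,-0.1],[0,0,-0.1]], spin=[10,20,30,40,50.2])

```text
clock: 40.98
eef_pos: [0.3993, 0.3865, 0.0748]
tool_rot: [0.498, 0.867, 0.003, 0.001]
ft_force: [-4.4, -4.1, 22.4]
grip_width: 0.0116
grasp_force: 65.7
```

```bash
python3 - <<'E'
from h import *
togo(.3985,.385,.082,30.5)
E
```

```text
slide [-0.09 -0.14 -0.72] spin -0.2 psi 30.3 t 40.98 pos [0.3993 0.3865 0.0748] F [-4.4 -4.1 22.4] w 0.0116 g 65.7
```

Request:
arm_command(slide=[[0,0,-0.3],[0,0,-0.6],[0,0,-0.9],[0,0,-1.0],[0,0,-1.0]], spin=[0,0,0,0,0])

```text
clock: 41.6
eef_pos: [0.3992, 0.3864, 0.0813]
tool_rot: [0.495, 0.869, 0.001, 0.0]
ft_force: [3.6, 2.5, 3.1]
grip_width: 0.0117
grasp_force: 62.9
```

Request:
arm_command(slide=[[0,0,0],[0,0,0],[0,0,0],[0,0,-6],[0,0,-12]], spin=[0,0,0,0,0], jaw=5)

```text
clock: 42.22
eef_pos: [0.3972, 0.3845, 0.2009]
tool_rot: [0.495, 0.869, -0.002, -0.001]
ft_force: [0.8, 1.8, -0.0]
grip_width: 0.0498
grasp_force: 0.0
```

Request:
arm_command(slide=[[5,-2,0],[8,-5,0],[9,-8,0],[9,-8,0],[9,-8,0]], spin=[0,0,0,0,0])

```text
clock: 42.85
eef_pos: [0.2837, 0.4222, 0.2008]
tool_rot: [0.495, 0.869, 0.0, 0.0]
ft_force: [0.5, -0.9, 0.8]
grip_width: 0.0503
grasp_force: 0.0
```

```bash
python3 - <<'E'
from h import *
np.set_printoptions(precision=4,suppress=True)
togo(.3985,.385,.081,81)
for nm in ("top","side"):
    s=camera(nm); P=cloud(s).reshape(-1,3)
    for x,y,z in (((.35,.45),(.34,.43),(.09,.112)),((.5,.62),(.2,.34),(.082,.096)),((.57,.63),(.05,.12),(.08,.094))):
        Q=P[(P[:,0]>x[0])&(P[:,0]<x[1])&(P[:,1]>y[0])&(P[:,1]<y[1])&(P[:,2]>z[0])&(P[:,2]<z[1])]
        v=np.linalg.svd(Q[:,:2]-Q[:,:2].mean(0),full_matrices=False)[2][0]
        print(nm,len(Q),Q.mean(0),Q[:,2].max(),np.degrees(np.arctan2(v[1],v[0])))
    save(s,"f"+nm)
a=cv2.imread("pics/ftop.png")[110:290,60:280]; b=cv2.imread("pics/fside.png")[100:240,180:360]
a=cv2.resize(a,(400,327)); b=cv2.resize(b,(400,311)); o=np.zeros((327,800,3),np.uint8); o[:,:400]=a;o[:311,400:]=b
cv2.imwrite("pics/f.png",o)
E
```

```text
slide [-9.04  7.98 11.99] spin -50.4 psi 30.6 t 42.85 pos [0.2837 0.4222 0.2008] F [ 0.5 -0.9  0.8] w 0.0503 g 0.0
top 104 [0.3991 0.3859 0.1036] 0.11080292316634652 120.44595758635333
top 38 [0.5626 0.3071 0.091 ] 0.09517983349097325 -144.98765044403288
top 41 [0.5956 0.0872 0.0875] 0.09260358521642623 -170.1676250749438
side 48 [0.3957 0.379  0.1013] 0.10850018684254273 -59.304543439777724
side 14 [0.56   0.3005 0.0886] 0.09414106878520802 -109.97444921734579
side 22 [0.5954 0.0817 0.0852] 0.09003593663939656 -100.98511119813772
```

View pics/f.png

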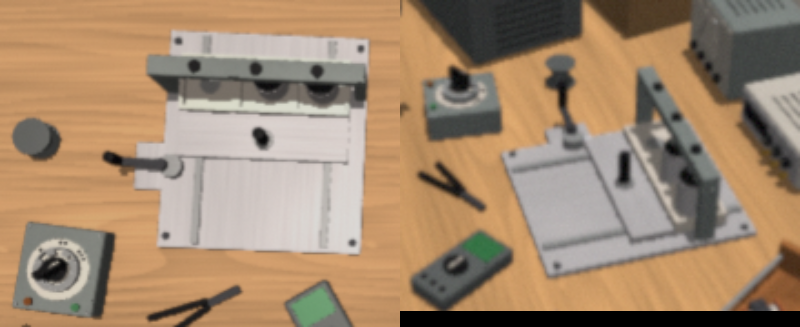

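The final views show both capacitors upright in their bays under the bridge. The tray is home, the lever is square out, and the selector is at -59.5° (MEASURE) and out.

```bash
python3 -c "
from h import *
print(job_done())"
```

```text
the job is handed in; nothing more can be done
None
```

I handed the job in at about 43 s: both can capacitors found in the rack stand upright in their own tray bays, the tray is home and locked, and the selector stood at CHARGE for about 5 s before going on to MEASURE, where the test is running; no verdict came back.

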